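# Load the weighing tray evenly with two meter bodies

## Task

Load the light white tray that sits on the small bench scale with the two brass water-meter bodies (the cups with pipe stubs on both sides): one upright in the middle of each of its two compartments, so the tray stays balanced. Set each down gently, not dropped, and do not let the tray tip or slide: it must end level, square and centred on the scale.

Things in the scene. Friction and masses are not known exactly. Their poses are not given: they have to be found in the camera images.
- scale: Low bench scale, fixed to the table. Its steel weighing plate is 150 mm along x and only 110 mm along y, top 45 mm above the table. Origin on the table under the plate's centre, z up. A 28 mm high grey display head sticks out on its +x side, to 155 mm from the origin.
- tray: Loose empty open tray of white plastic on the scale plate: 180 mm (x) by 320 (y), 35 high, walls and floor 4 thick, 0.25 kg, overhanging the plate 105 at both y ends. A partition at y=0 makes two compartments, 172 by 154, centres at y=+79 and -79. Origin: centre of the underside, z up. One body mid-compartment does not tip it; pressing that end, loading its outer edge or both at one end does.
- meter_a: One of two identical brass water-meter bodies, 0.3 kg: upright round cup, 52 mm diameter, 48 high, with two threaded pipe stubs sticking out level, one each side (22 diameter, axis 22 up), 106 over the stub ends. Origin: centre of its flat underside; x along the stubs, z up. Grip the cup across y (52), clear of the stubs. A like cup without stubs nearby is not part of the job.
- meter_b: One of two identical brass water-meter bodies, 0.3 kg: upright round cup, 52 mm diameter, 48 high, with two threaded pipe stubs sticking out level, one each side (22 diameter, axis 22 up), 106 over the stub ends. Origin: centre of its flat underside; x along the stubs, z up. Grip the cup across y (52), clear of the stubs. A like cup without stubs nearby is not part of the job.
Mind the look-alikes: they are no part of the job. Leave any purple or turquoise look-alike of the meter_b alone.

How it is judged:
By the outcome, as a careful person would: the job done as asked, in the order asked, and still so for the second after the job is handed in, with the robot touching nothing.
It also fails if it takes over 59 s, if anything falls off the work surface, if the arm or the gripper's body presses on something with over 40 N, if the wrist force passes 120 N, or if a joint passes its speed limit or range.

## Robot

A 6-joint arm with a two-finger parallel gripper is mounted at the origin on the work surface. World frame = base frame: x ahead of the robot, y to its left, z up, the work surface at z = 0. Lengths are in mm, angles in rad, forces in N, time in s.
With the tool pointing down it reaches from about 400 to 925 mm from the base axis. Payload 3.4 kg.
Tool frame: the origin (TCP) lies midway between the tips of the shut fingers; the grasp point (between the pads) lies 19 mm behind it; z points along the fingers, y is the line along which they close (so a half turn about z gives the same grasp; the last joint's range is limited). The gripper opens to 85 mm and grips with 20 to 120 N. Pads are 22 mm wide; open, the fingers measure 114 mm over their backs; the gripper's body (76 mm by 85 mm) begins 54 mm behind the grasp point. The pads swing forward as they close: fully open they stand 13 mm farther back than shut.
Start: joints at [1.258, 0.307, 1.506, -0, 1.328, -0.073], TCP at [136.591, 558.546, 231.305] pointing down, gripper open.
Joint ranges: [-3.12, 3.12], [-1.05, 2.28], [0.14, 2.33], [-1.42, 4.57], [0.1, 2.73], [-2.68, 2.68]. Speed limits (rad/s): [2.57, 2.57, 3.14, 3.14, 3.14, 3.14].

## Interface

Orientations are given as [roll, pitch, yaw] about the fixed x, y, z axes, in that order (R = Rz(yaw) Ry(pitch) Rx(roll)).
In Python, from rig import robot gives the robot as it stands.
- The arm moves only by the tool step_arm, never from a script. Its argument "commands" is a list of rows, each an object of numbers: "tx", "ty", "tz": the shift along the tool's x, y, z in mm; "spin": the turn about the tool's z in rad; "grip": the opening, from -1 (shut) to 1 (fully open). In form: [{"tx": .., "ty": .., "tz": .., "spin": .., "grip": ..}, ...]. A call has 1 to 12 rows; each row shifts and turns the commanded pose from where the row before left it, along the tool's axes as they then stand; what a row does not reach is not made up. A row lasts 1/10 s, in which the tool goes at most 50 mm and 8.59 degrees, less where a joint would pass 70% of its speed; a pose out of reach is approached as far as the arm can. A call with a gripper value outside its range is refused whole. The fingers move at their own pace and stop on an object; "squeeze" is the grip in N (left out, the last holds). Time passes only in rows, so rows that do not move let the fingers close. It gives the time, the measured TCP pose, the force, the opening and the grip force at its end, in the units of the state.
- robot.get_obs(): the state, without advancing time (a new reading comes with each control period).
- robot.grab_frame(name): name is "scene" or "top" or "wrist"; returns the picture (384x512x3 uint8, red, green, blue); there is no depth.
- robot.get_calibration(name): a dict with "intrinsics" (3x3 intrinsics, pixels), "D" ([k1, k2, p1, p2, k3] as OpenCV has them; the pictures are not rectified), "R" (3x3) and "t" (3): a world point X has camera coordinates R X + t. Camera axes: x right, y down, z forward; pixel columns grow to the right and rows downward; lengths in mm; the calibration is good to about 2 mm. A picture is of the moment at which its call begins: read the wrist's pose just before it. get_calibration takes no time and is no camera call; for the wrist camera it gives the pose at the moment of the call.
- robot.hand_in(): hands the job in; it is judged then, once.
Trained networks look in the newest picture that a camera, given by its name, has taken for a name from the list of things; names that differ only in an ending like _2 or _b are one class to them, and where a whole thing is asked for, a point or a joint stands for the part that bears it (a point fixed in the world has none). Each returns a list of dicts, best first, with "score" (0 to 1); they miss things now and then, are a little off and sometimes report something else, mostly with a low value. They report only what shows in the picture. A call takes as long as a camera call. They do not tell look-alikes from the thing itself.
- robot.find_in(camera, name): "rect" ([centre column, centre row, width, height] in pixels, round what is visible of it).
- robot.masks_of(camera, name): "mask" (384x512 bool, what is visible of it) and "rect" ([centre column, centre row, width, height] in pixels, round what is visible of it).
The state is a dict: "time": time; "joint_positions": joint angles; "qvel": joint speeds; "joint_efforts": joint torques, N m; "position": TCP position; "tool_rot": TCP orientation; "contact_force": force on the tool from outside, world axes, zero at the start; "ft_torque": the same for the moment, N m; "gripper_width": finger opening in mm; "finger_force": force on a finger pad.
Only numpy, scipy, OpenCV 4.12 (cv2) and the standard library are available. Lean on these libraries where they do the work, as an engineer would, in place of code of your own. Each camera call takes 0.05 s, during which the arm holds its last target. There are 200 camera calls.

## Working session

There is one attempt and no reset: what is moved stays moved. The work goes in short steps, Python scripts to look and compute and a tool call to move; the robot and the scene stay as the last step left them, time stands still between calls to the robot, and variables do not carry over. Pictures are saved under pics/ and viewed, at most 10 in all, crops included, and the job is handed in when it is done.

Besides the shell and the picture viewer there is one more tool, called after "Request:" as name(argument=value, ...) on one line, values as JSON. step_arm: Moves the arm, as the interface text tells. Its arguments: {"type":"object","properties":{"commands":{"type":"array"},"squeeze":{"type":"number"}},"required":["commands"]}

```bash
mkdir -p pics
cat > h.py <<'E'
import numpy as np, cv2
from rig import robot
def ray(cam,px,z,cal=None):
    c=cal or robot.get_calibration(cam);K=np.array(c["intrinsics"],float);R=np.array(c["R"]);t=np.array(c["t"])
    u=cv2.undistortPoints(np.array(px,float).reshape(-1,1,2),K,np.array(c["D"],float)).reshape(-1,2)
    d=np.c_[u,np.ones(len(u))]@R; o=-R.T@t
    return o+d*((np.array(z)-o[2])/d[:,2])[:,None]
def save(im,n): cv2.imwrite("pics/"+n,im[:,:,::-1])
E
python3 - <<'E'
from h import *
np.set_printoptions(precision=1,suppress=True)
ims=[]
for cam in ("top","scene"):
    im=robot.grab_frame(cam); save(im,cam+"0.png")
    for n,z in (("meter_a",40),("tray",80),("scale",45)):
        for r in robot.find_in(cam,n): print(cam,n,round(r["score"],2),np.array(r["rect"]),ray(cam,[r["rect"][:2]],z)[0])
o=robot.get_obs();print(o["time"],o["position"],o["tool_rot"],o["gripper_width"])
E
```

```text
top meter_a 0.94 [110.9 174.4  43.8  28.9] [518.2 441.6  40. ]
top meter_a 0.91 [191.4 121.   41.8  24.2] [641.8 253.7  40. ]
top meter_a 0.76 [247.5 211.2  39.8  31.6] [425.3 126.3  40. ]
top meter_a 0.71 [151.2 285.1  29.2  43.6] [266.1 342.4  40. ]
top meter_a 0.65 [213.9 277.   28.1  48.8] [281.7 203.3  40. ]
top meter_a 0.64 [166.7 181.6  36.3  37.9] [497.6 309.6  40. ]
top tray 0.75 [384.3 180.2 148.  101.7] [ 481.3 -175.5   80. ]
top scale 0.67 [388.3 130.7  35.8  17.9] [ 607.  -210.3   45. ]
scene meter_a 0.91 [352.4 195.5  22.9  30. ] [533.8 296.9  40. ]
scene meter_a 0.81 [274.  166.2  22.8  22. ] [317.  194.2  40. ]
scene meter_a 0.74 [401.4 183.6  42.4  27.6] [546.8 436.7  40. ]
scene meter_a 0.7 [314.9 154.6  34.7  24.2] [313.8 327.1  40. ]
scene meter_a 0.65 [371.1 235.4  50.6  29.6] [677.4 241.   40. ]
scene meter_a 0.59 [272.6 200.4  27.9  27.1] [461.7 115.1  40. ]
scene tray 0.96 [147.3 241.7 174.6  94.9] [ 525.4 -200.    80. ]
scene scale 0.87 [155.1 290.5  54.   43.3] [ 627.4 -215.9   45. ]
0.4 [136.6 558.5 231.1] [-3.1 -0.   2.9] 85.59610743303503
```

View pics/top0.png

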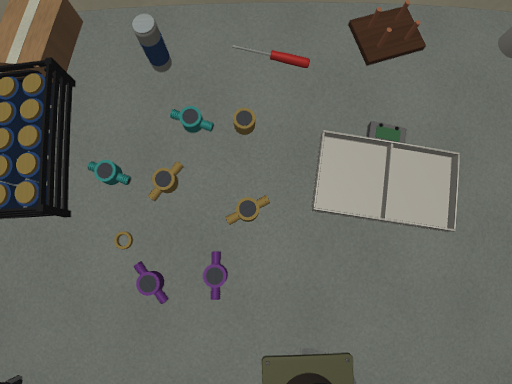

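View pics/scene0.png

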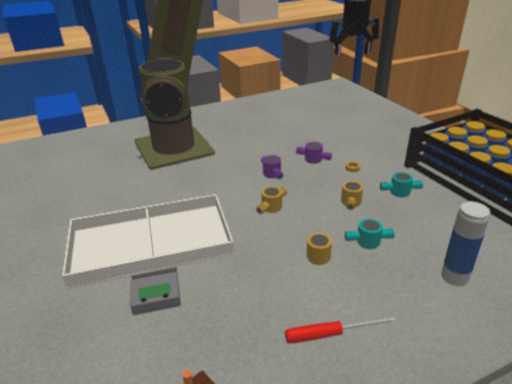

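```bash
cat > fit.py <<'E'
from h import *
from scipy.optimize import minimize
def cyl(c,ax,r,l):
    a=np.linspace(0,2*np.pi,24,endpoint=False);i=np.eye(3);u,v=[i[k] for k in range(3) if k!=ax]
    ring=r*(np.cos(a)[:,None]*u+np.sin(a)[:,None]*v)
    return np.r_[ring+c-i[ax]*l/2,ring+c+i[ax]*l/2]
METER=[cyl(np.array([0,0,24.]),2,26,48),cyl(np.array([0,0,22.]),0,11,106)]
b=np.array([[x,y,z] for x in(-90,90) for y in(-160,160) for z in(0,35)],float)
TRAY=[b]
S=4
def sil(parts,p,cal,z0):
    c,s=np.cos(p[2]),np.sin(p[2]);R=np.array([[c,-s,0],[s,c,0],[0,0,1]])
    m=np.zeros((384*S,512*S),np.uint8)
    for q in parts:
        X=q@R.T+[p[0],p[1],z0]
        uv,_=cv2.projectPoints(X,cv2.Rodrigues(np.array(cal["R"]))[0],np.array(cal["t"],float),np.array(cal["intrinsics"],float),np.array(cal["D"],float))
        h=cv2.convexHull(((uv.reshape(-1,2)+.5)*S).astype(np.float32))
        cv2.fillConvexPoly(m,np.round(h*16).astype(np.int32),1,shift=4)
    return cv2.resize(m.astype(np.float32),(512,384),interpolation=cv2.INTER_AREA)
def fit(parts,obs,p0,z0):  # obs: list of (mask,cal)
    sc=np.array([10,10,.1])
    def f(q):
        return sum(1-np.minimum(s,m).sum()/np.maximum(s,m).sum() for m,cal in obs for s in [sil(parts,p0+q*sc,cal,z0)])
    best=min((minimize(f,[0,0,d],method="Nelder-Mead",options=dict(initial_simplex=np.array([[0,0,d],[1,0,d],[0,1,d],[0,0,d+2]]),maxiter=120)) for d in ((-8,0,8) if parts is METER else (0,))),key=lambda r:r.fun)
    return p0+best.x*sc,best.fun/len(obs)
def getmask(cam,name,near):
    L=robot.masks_of(cam,name)
    r=min(L,key=lambda r:np.hypot(*(np.array(r["rect"][:2])-near)))
    return r["mask"].astype(np.float32)
E
python3 - <<'E'
from fit import *
np.set_printoptions(precision=3,suppress=True)
cal={c:robot.get_calibration(c) for c in("top","scene")}
for n,parts,z0,p0,px in (("meter_a",METER,0,[425,126,.5],dict(top=(247,210),scene=(272,199))),("meter_a",METER,0,[500,309,.9],dict(top=(165,181),scene=(352,194))),("tray",TRAY,45,[481,-175,-.1],dict(top=(387,181),scene=(147,240)))):
    o={}
    for c in cal: robot.grab_frame(c); o[c]=(getmask(c,n,px[c]),cal[c])
    for s in (["top"],["scene"],["top","scene"]): print(n,s,*fit(parts,[o[c] for c in s],np.array(p0),z0))
E
```

```text
meter_a ['top'] [431.022 127.25    2.067] 0.05716830492019653
meter_a ['scene'] [435.7   123.709   2.086] 0.06842738389968872
meter_a ['top', 'scene'] [431.335 126.477   2.075] 0.09803920984268188
meter_a ['top'] [504.04  318.068   2.486] 0.08493196964263916
meter_a ['scene'] [508.252 314.273  -0.697] 0.05731421709060669
meter_a ['top', 'scene'] [504.919 316.956   2.48 ] 0.08917930722236633
tray ['top'] [ 482.424 -187.589   -0.178] 0.01867067813873291
tray ['scene'] [ 485.213 -188.217   -0.183] 0.030599594116210938
tray ['top', 'scene'] [ 483.799 -187.936   -0.182] 0.02961742877960205
```

```bash
cat > plan.py <<'E'
from h import *
def plan(x,y,z,yaw,n=12,start=None):
    o=robot.get_obs();p=np.array(o["position"]);w=o["tool_rot"][2]
    d=(np.array([x,y,z])-p)/n; dy=(yaw-w+np.pi)%(2*np.pi)-np.pi
    print("from",p.round(1),round(w,3),"tilt",np.round(o["tool_rot"][:2],3),"per row mm",np.linalg.norm(d).round(1))
    for i in range(n):
        c,s=np.cos(w),np.sin(w)
        print('{"tx":%.1f,"ty":%.1f,"tz":%.1f,"spin":%.3f},'%(d[0]*c+d[1]*s,d[0]*s-d[1]*c,-d[2],-dy/n),end="")
        w+=dy/n
    print()
E
python3 -c "
from plan import *
plan(431,127,200,2.075,12)"
```

```text
from [136.6 558.5 231.3] 2.902 tilt [-3.142 -0.   ] per row mm 43.6
{"tx":-32.4,"ty":-29.1,"tz":2.6,"spin":0.069},{"tx":-34.3,"ty":-26.8,"tz":2.6,"spin":0.069},{"tx":-36.1,"ty":-24.4,"tz":2.6,"spin":0.069},{"tx":-37.7,"ty":-21.8,"tz":2.6,"spin":0.069},{"tx":-39.1,"ty":-19.2,"tz":2.6,"spin":0.069},{"tx":-40.3,"ty":-16.5,"tz":2.6,"spin":0.069},{"tx":-41.3,"ty":-13.6,"tz":2.6,"spin":0.069},{"tx":-42.2,"ty":-10.8,"tz":2.6,"spin":0.069},{"tx":-42.8,"ty":-7.8,"tz":2.6,"spin":0.069},{"tx":-43.3,"ty":-4.9,"tz":2.6,"spin":0.069},{"tx":-43.5,"ty":-1.9,"tz":2.6,"spin":0.069},{"tx":-43.5,"ty":1.1,"tz":2.6,"spin":0.069},
```

Request:
step_arm(commands=[{"tx":-32.4,"ty":-29.1,"tz":2.6,"spin":0.069},{"tx":-34.3,"ty":-26.8,"tz":2.6,"spin":0.069},{"tx":-36.1,"ty":-24.4,"tz":2.6,"spin":0.069},{"tx":-37.7,"ty":-21.8,"tz":2.6,"spin":0.069},{"tx":-39.1,"ty":-19.2,"tz":2.6,"spin":0.069},{"tx":-40.3,"ty":-16.5,"tz":2.6,"spin":0.069},{"tx":-41.3,"ty":-13.6,"tz":2.6,"spin":0.069},{"tx":-42.2,"ty":-10.8,"tz":2.6,"spin":0.069},{"tx":-42.8,"ty":-7.8,"tz":2.6,"spin":0.069},{"tx":-43.3,"ty":-4.9,"tz":2.6,"spin":0.069},{"tx":-43.5,"ty":-1.9,"tz":2.6,"spin":0.069},{"tx":-43.5,"ty":1.1,"tz":2.6,"spin":0.069,"grip":1}])

```text
validation failed for argument at $.co...
```

Request:
step_arm(commands=[{"tx":0},{"tx":0}])

```text
validation failed for argument at $.co...
```

Run:
```python
from fit import *
np.set_printoptions(precision=3,suppress=True)
cal=robot.get_calibration("wrist"); im=robot.grab_frame("wrist"); save(im,"w1.png")
L=robot.masks_of("wrist","meter_a")
for r in L: print(r["score"],np.array(r["rect"]),ray("wrist",[r["rect"][:2]],35,cal)[0])
uv=cv2.projectPoints(np.array([[431,127,35.]]),cv2.Rodrigues(np.array(cal["R"]))[0],np.array(cal["t"]),np.array(cal["intrinsics"]),np.array(cal["D"]))[0].ravel();print(uv)
if L:
    m=min(L,key=lambda r:np.hypot(*(np.array(r["rect"][:2])-uv)))["mask"].astype(np.float32)
    print(fit(METER,[(m,cal)],np.array([431,127,2.07]),0))
from plan import plan
plan(431,127,13,2.075,6)
```

```text
0.69 [137.3 285.6  62.8  46.3] [267.499 357.199  35.   ]
0.59 [ 51.6 299.6  50.7  44.6] [263.787 218.715  35.   ]
[ 52.573 384.174]
(array([431.  , 127.  ,   1.27]), np.float64(1.0))
from [136.6 558.5 231.3] 2.902 tilt [3.142 0.   ] per row mm 94.4
{"tx":-64.7,"ty":-58.2,"tz":36.4,"spin":0.138},{"tx":-72.1,"ty":-48.8,"tz":36.4,"spin":0.138},{"tx":-78.1,"ty":-38.4,"tz":36.4,"spin":0.138},{"tx":-82.7,"ty":-27.3,"tz":36.4,"spin":0.138},{"tx":-85.6,"ty":-15.7,"tz":36.4,"spin":0.138},{"tx":-87.0,"ty":-3.8,"tz":36.4,"spin":0.138},
```

View pics/w1.png

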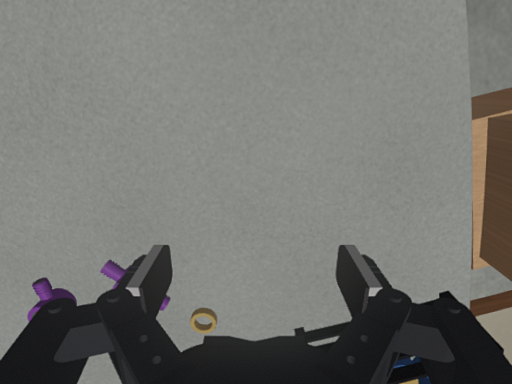

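The wrist picture was taken at the unmoved start: purple look-alikes at (50,300) and (135,285), ring at (203,320). Both move calls were refused, because a row needs all its fields.

Request:
step_arm(commands=[{"tx":-32.4,"ty":-29.1,"tz":2.6,"spin":0.069,"grip":1},{"tx":-34.3,"ty":-26.8,"tz":2.6,"spin":0.069,"grip":1},{"tx":-36.1,"ty":-24.4,"tz":2.6,"spin":0.069,"grip":1},{"tx":-37.7,"ty":-21.8,"tz":2.6,"spin":0.069,"grip":1},{"tx":-39.1,"ty":-19.2,"tz":2.6,"spin":0.069,"grip":1},{"tx":-40.3,"ty":-16.5,"tz":2.6,"spin":0.069,"grip":1},{"tx":-41.3,"ty":-13.6,"tz":2.6,"spin":0.069,"grip":1},{"tx":-42.2,"ty":-10.8,"tz":2.6,"spin":0.069,"grip":1},{"tx":-42.8,"ty":-7.8,"tz":2.6,"spin":0.069,"grip":1},{"tx":-43.3,"ty":-4.9,"tz":2.6,"spin":0.069,"grip":1},{"tx":-43.5,"ty":-1.9,"tz":2.6,"spin":0.069,"grip":1},{"tx":-43.5,"ty":1.1,"tz":2.6,"spin":0.069,"grip":1}])

```text
time: 2.3
position: [431.8, 125.2, 200.3]
tool_rot: [3.141, 0.0, 2.071]
contact_force: [1.3, 0.9, -0.8]
gripper_width: 85.8
finger_force: 0.0
```

Request:
step_arm(commands=[{"tx":0,"ty":0,"tz":0,"spin":0,"grip":1},{"tx":0,"ty":0,"tz":0,"spin":0,"grip":1}])

```text
time: 2.5
position: [431.2, 126.0, 200.0]
tool_rot: [-3.141, -0.001, 2.071]
contact_force: [-0.4, 0.6, -0.2]
gripper_width: 85.4
finger_force: 0.0
```

```bash
cat > look.py <<'E'
from fit import *
from plan import plan
import sys
np.set_printoptions(precision=3,suppress=True)
def look(x,y,yaw,png,name="meter_a",parts=METER,z0=0):
    cal=robot.get_calibration("wrist"); im=robot.grab_frame("wrist"); save(im,png)
    L=robot.masks_of("wrist",name)
    for r in L: print(r["score"],np.array(r["rect"]),ray("wrist",[r["rect"][:2]],z0+35,cal)[0])
    uv=cv2.projectPoints(np.array([[x,y,z0+35.]]),cv2.Rodrigues(np.array(cal["R"]))[0],np.array(cal["t"]),np.array(cal["intrinsics"]),np.array(cal["D"]))[0].ravel();print(uv)
    if L:
        m=min(L,key=lambda r:np.hypot(*(np.array(r["rect"][:2])-uv)))["mask"].astype(np.float32)
        print(fit(parts,[(m,cal)],np.array([x,y,yaw]),z0))
E
python3 - <<'E'
from look import *
look(431,127,2.07,"w2.png")
plan(431,127,13,2.075,6)
E
```

```text
0.92 [165.1  41.1 104.3  75. ] [292.512 199.01   35.   ]
0.78 [257.1 167.3  49.8  91.4] [432.702 130.963  35.   ]
0.61 [472.3 161.2  76.2  67.3] [641.523 254.713  35.   ]
0.55 [411.3  48.9  69.8  97.8] [508.363 311.409  35.   ]
[253.983 169.664]
(array([433.486, 125.804,   2.058]), np.float64(0.04297006130218506))
from [430.2 127.3 200.1] 2.074 tilt [-3.141 -0.001] per row mm 31.2
{"tx":-0.1,"ty":0.1,"tz":31.2,"spin":-0.000},{"tx":-0.1,"ty":0.1,"tz":31.2,"spin":-0.000},{"tx":-0.1,"ty":0.1,"tz":31.2,"spin":-0.000},{"tx":-0.1,"ty":0.1,"tz":31.2,"spin":-0.000},{"tx":-0.1,"ty":0.1,"tz":31.2,"spin":-0.000},{"tx":-0.1,"ty":0.1,"tz":31.2,"spin":-0.000},
```

View pics/w2.png

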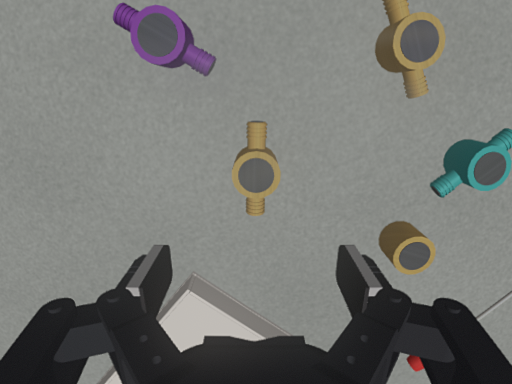

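Brass meter at (257,167), stubs lined up with the tool's x; the other brass one at (411,45), the stub-less cup at (408,248).

Request:
step_arm(commands=[{"tx":-1,"ty":1,"tz":30,"spin":0,"grip":1},{"tx":0,"ty":0,"tz":40,"spin":0,"grip":1},{"tx":0,"ty":0,"tz":40,"spin":0,"grip":1},{"tx":0,"ty":0,"tz":40,"spin":0,"grip":1},{"tx":0,"ty":0,"tz":28,"spin":0,"grip":1},{"tx":0,"ty":0,"tz":10,"spin":0,"grip":1},{"tx":0,"ty":0,"tz":0,"spin":0,"grip":1},{"tx":0,"ty":0,"tz":0,"spin":0,"grip":-1},{"tx":0,"ty":0,"tz":0,"spin":0,"grip":-1},{"tx":0,"ty":0,"tz":0,"spin":0,"grip":-1},{"tx":0,"ty":0,"tz":0,"spin":0,"grip":-1},{"tx":0,"ty":0,"tz":0,"spin":0,"grip":-1}], squeeze=40)

```text
time: 3.8
position: [433.4, 126.8, 13.8]
tool_rot: [3.138, 0.001, 2.074]
contact_force: [-1.8, 2.0, 5.7]
gripper_width: 51.4
finger_force: 40.8
```

Request:
step_arm(commands=[{"tx":0,"ty":0,"tz":0,"spin":0,"grip":-1},{"tx":0,"ty":0,"tz":0,"spin":0,"grip":-1},{"tx":0,"ty":0,"tz":0,"spin":0,"grip":-1}])

```text
time: 4.1
position: [433.4, 126.8, 13.9]
tool_rot: [3.138, 0.001, 2.073]
contact_force: [-0.4, 1.6, 6.2]
gripper_width: 51.1
finger_force: 40.8
```

Request:
step_arm(commands=[{"tx":0,"ty":0,"tz":-15,"spin":0,"grip":-1},{"tx":0,"ty":0,"tz":-40,"spin":0,"grip":-1},{"tx":0,"ty":0,"tz":-45,"spin":0,"grip":-1},{"tx":0,"ty":0,"tz":-45,"spin":0,"grip":-1},{"tx":0,"ty":0,"tz":-15,"spin":0,"grip":-1},{"tx":0,"ty":0,"tz":0,"spin":0,"grip":-1}])

```text
time: 4.7
position: [434.4, 126.8, 175.8]
tool_rot: [3.133, 0.003, 2.074]
contact_force: [0.5, -0.1, -2.4]
gripper_width: 50.9
finger_force: 43.3
```

Run:
```python
from look import *
o=robot.get_obs();print(o["gripper_width"],o["contact_force"])
plan(498,-110,174,2.96,11)
```

```text
50.921809894859074 [ 0.46  -0.099 -2.43 ]
from [434.4 126.8 175.8] 2.074 tilt [3.133 0.003] per row mm 22.3
{"tx":-21.6,"ty":-5.3,"tz":0.2,"spin":-0.081},{"tx":-21.2,"ty":-7.0,"tz":0.2,"spin":-0.081},{"tx":-20.5,"ty":-8.7,"tz":0.2,"spin":-0.081},{"tx":-19.7,"ty":-10.3,"tz":0.2,"spin":-0.081},{"tx":-18.9,"ty":-11.9,"tz":0.2,"spin":-0.081},{"tx":-17.8,"ty":-13.4,"tz":0.2,"spin":-0.081},{"tx":-16.7,"ty":-14.8,"tz":0.2,"spin":-0.081},{"tx":-15.5,"ty":-16.1,"tz":0.2,"spin":-0.081},{"tx":-14.1,"ty":-17.2,"tz":0.2,"spin":-0.081},{"tx":-12.7,"ty":-18.3,"tz":0.2,"spin":-0.081},{"tx":-11.2,"ty":-19.3,"tz":0.2,"spin":-0.081},
```

Request:
step_arm(commands=[{"tx":-21.6,"ty":-5.3,"tz":0,"spin":-0.081,"grip":-1},{"tx":-21.2,"ty":-7,"tz":0,"spin":-0.081,"grip":-1},{"tx":-20.5,"ty":-8.7,"tz":0,"spin":-0.081,"grip":-1},{"tx":-19.7,"ty":-10.3,"tz":0,"spin":-0.081,"grip":-1},{"tx":-18.9,"ty":-11.9,"tz":0,"spin":-0.081,"grip":-1},{"tx":-17.8,"ty":-13.4,"tz":0,"spin":-0.081,"grip":-1},{"tx":-16.7,"ty":-14.8,"tz":0,"spin":-0.081,"grip":-1},{"tx":-15.5,"ty":-16.1,"tz":0,"spin":-0.081,"grip":-1},{"tx":-14.1,"ty":-17.2,"tz":0,"spin":-0.081,"grip":-1},{"tx":-12.7,"ty":-18.3,"tz":0,"spin":-0.081,"grip":-1},{"tx":-11.2,"ty":-19.3,"tz":0,"spin":-0.081,"grip":-1},{"tx":0,"ty":0,"tz":0,"spin":0,"grip":-1}])

```text
time: 5.9
position: [496.4, -112.5, 170.6]
tool_rot: [-3.141, -0.001, 2.964]
contact_force: [0.2, 0.1, -2.8]
gripper_width: 51.0
finger_force: 43.2
```

```bash
cat > vis.py <<'E'
from look import *
def trayview(png,p):
    cal=robot.get_calibration("wrist"); im=robot.grab_frame("wrist").copy()
    c,s=np.cos(p[2]),np.sin(p[2]);R=np.array([[c,-s,0],[s,c,0],[0,0,1]])
    def pr(X): return cv2.projectPoints(np.array(X,float)@R.T+[p[0],p[1],45],cv2.Rodrigues(np.array(cal["R"]))[0],np.array(cal["t"]),np.array(cal["intrinsics"]),np.array(cal["D"]))[0].reshape(-1,2)
    big=cv2.resize(im,None,fx=1.5,fy=1.5,interpolation=cv2.INTER_CUBIC)
    for y0,y1,z,x,col in ((-160,160,35,90,(255,0,0)),(2,156,4,86,(0,255,0)),(-156,-2,4,86,(0,0,255))):
        X=[[a*x,b,z] for a,b in ((-1,y0),(1,y0),(1,y1),(-1,y1))]
        X=np.array(X);D=np.concatenate([np.linspace(X[i],X[(i+1)%4],40) for i in range(4)])
        for u in (pr(D)+.5)*1.5-.5:
            if 0<=u[0]<768 and 0<=u[1]<576: cv2.circle(big,tuple(int(round(v)) for v in u),1,col,-1)
    save(big,png)
E
python3 - <<'E'
from vis import *
trayview("t1.png",[483.8,-188,-.182])
o=robot.get_obs();print(o["position"],o["tool_rot"],o["contact_force"])
E
```

```text
[ 495.589 -111.01   170.576] [ 3.141 -0.003  2.962] [-0.387  1.068 -3.065]
```

View pics/t1.png

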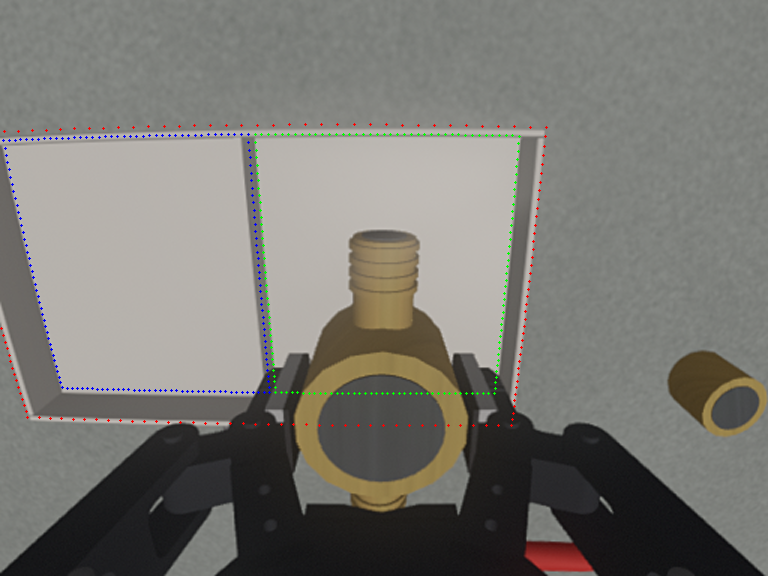

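The drawn tray model matches the picture to about 2 mm: partition foot at (262,260), near rim at row 132, far rim at row 416. The body hangs upright in the fingers over the right-hand compartment.

Request:
step_arm(commands=[{"tx":-3,"ty":2,"tz":0,"spin":0,"grip":-1},{"tx":0,"ty":0,"tz":25,"spin":0,"grip":-1},{"tx":0,"ty":0,"tz":25,"spin":0,"grip":-1},{"tx":0,"ty":0,"tz":20,"spin":0,"grip":-1},{"tx":0,"ty":0,"tz":15,"spin":0,"grip":-1},{"tx":0,"ty":0,"tz":10,"spin":0,"grip":-1},{"tx":0,"ty":0,"tz":5,"spin":0,"grip":-1},{"tx":0,"ty":0,"tz":0,"spin":0,"grip":-1},{"tx":0,"ty":0,"tz":0,"spin":0,"grip":-1}])

```text
time: 6.85
position: [500.2, -108.7, 72.6]
tool_rot: [-3.141, 0.001, 2.965]
contact_force: [-0.1, 0.7, -2.3]
gripper_width: 50.8
finger_force: 43.2
```

Request:
step_arm(commands=[{"tx":0,"ty":-1,"tz":3,"spin":0,"grip":-1},{"tx":0,"ty":0,"tz":2,"spin":0,"grip":-1},{"tx":0,"ty":0,"tz":1,"spin":0,"grip":-1},{"tx":0,"ty":0,"tz":0,"spin":0,"grip":-1},{"tx":0,"ty":0,"tz":0,"spin":0,"grip":-1}])

```text
time: 7.35
position: [499.6, -109.8, 66.2]
tool_rot: [-3.142, 0.0, 2.965]
contact_force: [0.5, -0.2, -2.1]
gripper_width: 50.8
finger_force: 43.2
```

Request:
step_arm(commands=[{"tx":0,"ty":0,"tz":1,"spin":0,"grip":-1},{"tx":0,"ty":0,"tz":0,"spin":0,"grip":-1},{"tx":0,"ty":0,"tz":0,"spin":0,"grip":-1}])

```text
time: 7.65
position: [499.6, -109.7, 65.1]
tool_rot: [3.142, -0.0, 2.965]
contact_force: [0.1, 0.6, -2.3]
gripper_width: 51.3
finger_force: 43.2
```

Request:
step_arm(commands=[{"tx":0,"ty":0,"tz":0.7,"spin":0,"grip":-1},{"tx":0,"ty":0,"tz":0,"spin":0,"grip":-1}])

```text
time: 7.85
position: [499.5, -109.7, 64.3]
tool_rot: [3.142, -0.0, 2.965]
contact_force: [0.2, -0.3, -1.9]
gripper_width: 50.7
finger_force: 43.2
```

Request:
step_arm(commands=[{"tx":0,"ty":0,"tz":0.5,"spin":0,"grip":-1},{"tx":0,"ty":0,"tz":0,"spin":0,"grip":-1}])

```text
time: 8.05
position: [499.5, -109.7, 63.9]
tool_rot: [3.142, -0.0, 2.965]
contact_force: [-0.8, -0.6, -3.2]
gripper_width: 50.8
finger_force: 43.2
```

```bash
python3 -c "
from h import *
for _ in range(4):
    robot.grab_frame('top'); o=robot.get_obs(); print(o['contact_force'],o['ft_torque'],o['position'])"
```

```text
[ 0.04564466  0.13558769 -3.30211845] [-0.0104291  -0.01389086 -0.02424589] [ 499.55728984 -109.73296155   63.87985983]
[ 0.41391116 -0.10656938 -3.24419625] [-0.03639836  0.03799389 -0.04575542] [ 499.54196028 -109.73091166   63.88859155]
[ 0.86584585  0.28928174 -3.36146775] [ 0.0255747  -0.01059725  0.01099918] [ 499.57043292 -109.73976625   63.90984974]
[ 0.21917091  0.16451285 -2.73207914] [ 0.04263477  0.02037549 -0.03556715] [ 499.59175976 -109.74688977   63.92201001]
```

Request:
step_arm(commands=[{"tx":0,"ty":0,"tz":0.4,"spin":0,"grip":-1},{"tx":0,"ty":0,"tz":0,"spin":0,"grip":-1}])

```text
time: 8.45
position: [499.5, -109.7, 63.5]
tool_rot: [3.142, -0.0, 2.965]
contact_force: [-0.4, 0.0, -2.3]
gripper_width: 50.7
finger_force: 43.2
```

Request:
step_arm(commands=[{"tx":0,"ty":0,"tz":0.4,"spin":0,"grip":-1},{"tx":0,"ty":0,"tz":0,"spin":0,"grip":-1}])

```text
time: 8.65
position: [499.6, -109.7, 63.1]
tool_rot: [-3.142, -0.0, 2.965]
contact_force: [-0.9, -0.8, -2.8]
gripper_width: 51.2
finger_force: 43.2
```

Request:
step_arm(commands=[{"tx":0,"ty":0,"tz":0.4,"spin":0,"grip":-1},{"tx":0,"ty":0,"tz":0,"spin":0,"grip":-1}])

```text
time: 8.85
position: [499.6, -109.8, 62.9]
tool_rot: [-3.142, 0.0, 2.965]
contact_force: [-1.6, 0.2, -0.8]
gripper_width: 51.1
finger_force: 43.5
```

Request:
step_arm(commands=[{"tx":0,"ty":0,"tz":0,"spin":0,"grip":0.3},{"tx":0,"ty":0,"tz":0,"spin":0,"grip":0.4},{"tx":0,"ty":0,"tz":0,"spin":0,"grip":0.6},{"tx":0,"ty":0,"tz":0,"spin":0,"grip":0.8},{"tx":0,"ty":0,"tz":0,"spin":0,"grip":0.8},{"tx":0,"ty":0,"tz":-4,"spin":0,"grip":0.8},{"tx":0,"ty":0,"tz":-15,"spin":0,"grip":0.8},{"tx":0,"ty":0,"tz":-30,"spin":0,"grip":0.8},{"tx":0,"ty":0,"tz":-40,"spin":0,"grip":1},{"tx":0,"ty":0,"tz":-40,"spin":0,"grip":1},{"tx":0,"ty":0,"tz":-20,"spin":0,"grip":1},{"tx":0,"ty":0,"tz":0,"spin":0,"grip":1}])

```text
time: 10.05
position: [502.0, -110.5, 215.6]
tool_rot: [-3.141, 0.008, 2.965]
contact_force: [0.7, -0.7, 0.9]
gripper_width: 85.5
finger_force: 0.0
```

Run:
```python
from vis import *
trayview("t2.png",[485,-188,-.182])
look(499.5,-109.8,2.965,"w3.png",z0=49)
plan(505,317,200,2.48,11)
```

```text
0.76 [255.5 174.6  54.  105.9] [ 495.904 -108.045   84.   ]
0.56 [507.1 222.4   9.7  19.9] [596.209 153.303  84.   ]
[254.365 178.399]
(array([ 500.034, -110.555,    2.945]), np.float64(0.029807329177856445))
from [ 498.7 -109.5  210.8] 2.965 tilt [ 3.141 -0.002] per row mm 38.8
{"tx":6.3,"ty":38.3,"tz":1.0,"spin":0.044},{"tx":7.9,"ty":38.0,"tz":1.0,"spin":0.044},{"tx":9.6,"ty":37.6,"tz":1.0,"spin":0.044},{"tx":11.2,"ty":37.1,"tz":1.0,"spin":0.044},{"tx":12.9,"ty":36.6,"tz":1.0,"spin":0.044},{"tx":14.5,"ty":36.0,"tz":1.0,"spin":0.044},{"tx":16.0,"ty":35.3,"tz":1.0,"spin":0.044},{"tx":17.6,"ty":34.6,"tz":1.0,"spin":0.044},{"tx":19.1,"ty":33.8,"tz":1.0,"spin":0.044},{"tx":20.6,"ty":32.9,"tz":1.0,"spin":0.044},{"tx":22.0,"ty":31.9,"tz":1.0,"spin":0.044},
```

View pics/t2.png

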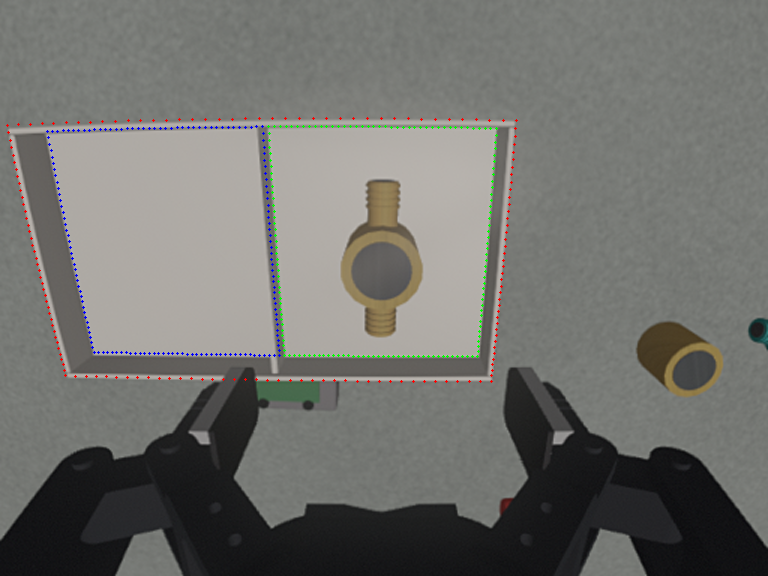

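First body stands upright at (381,270), centred in the right compartment; the tray still lies on the drawn model.

Request:
step_arm(commands=[{"tx":6.3,"ty":38.3,"tz":1,"spin":0.044,"grip":1},{"tx":7.9,"ty":38,"tz":1,"spin":0.044,"grip":1},{"tx":9.6,"ty":37.6,"tz":1,"spin":0.044,"grip":1},{"tx":11.2,"ty":37.1,"tz":1,"spin":0.044,"grip":1},{"tx":12.9,"ty":36.6,"tz":1,"spin":0.044,"grip":1},{"tx":14.5,"ty":36,"tz":1,"spin":0.044,"grip":1},{"tx":16,"ty":35.3,"tz":1,"spin":0.044,"grip":1},{"tx":17.6,"ty":34.6,"tz":1,"spin":0.044,"grip":1},{"tx":19.1,"ty":33.8,"tz":1,"spin":0.044,"grip":1},{"tx":20.6,"ty":32.9,"tz":1,"spin":0.044,"grip":1},{"tx":22,"ty":31.9,"tz":1,"spin":0.044,"grip":1},{"tx":0,"ty":0,"tz":0,"spin":0,"grip":1}])

```text
time: 11.4
position: [504.7, 321.2, 198.0]
tool_rot: [-3.14, -0.003, 2.484]
contact_force: [0.5, -0.4, -0.5]
gripper_width: 85.4
finger_force: 0.0
```

Request:
step_arm(commands=[{"tx":0,"ty":0,"tz":0,"spin":0,"grip":1},{"tx":0,"ty":0,"tz":0,"spin":0,"grip":1}])

```text
time: 11.6
position: [504.8, 315.8, 199.2]
tool_rot: [-3.138, -0.001, 2.481]
contact_force: [0.4, -0.6, 0.7]
gripper_width: 85.4
finger_force: 0.0
```

Run:
```python
from look import *
look(505,317,2.48,"w4.png")
plan(505,317,14,2.48,6)
```

```text
0.91 [255.6 166.7  48.1  96.9] [501.825 319.639  35.   ]
0.69 [370.1 114.1 101.2  52. ] [529.983 448.32   35.   ]
0.68 [290.4 283.9  80.6  52.8] [648.352 261.908  35.   ]
0.49 [  7.5 347.2  14.9  17.2] [ 491.997 -143.826   35.   ]
[255.464 170.382]
(array([505.507, 315.745,   2.455]), np.float64(0.028157830238342285))
from [505.4 315.6 200. ] 2.48 tilt [-3.14 -0.  ] per row mm 31.0
{"tx":0.2,"ty":0.2,"tz":31.0,"spin":-0.000},{"tx":0.2,"ty":0.2,"tz":31.0,"spin":-0.000},{"tx":0.2,"ty":0.2,"tz":31.0,"spin":-0.000},{"tx":0.2,"ty":0.2,"tz":31.0,"spin":-0.000},{"tx":0.2,"ty":0.2,"tz":31.0,"spin":-0.000},{"tx":0.2,"ty":0.2,"tz":31.0,"spin":-0.000},
```

View pics/w4.png

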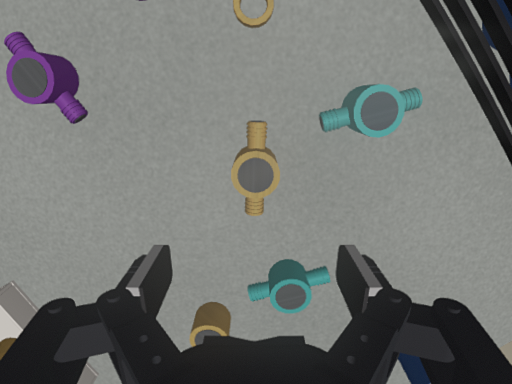

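The brass body is at (256,167), lined up; the turquoise ones stand clear.

Request:
step_arm(commands=[{"tx":0,"ty":0,"tz":30,"spin":0.015,"grip":1},{"tx":0,"ty":0,"tz":40,"spin":0,"grip":1},{"tx":0,"ty":0,"tz":40,"spin":0,"grip":1},{"tx":0,"ty":0,"tz":40,"spin":0,"grip":1},{"tx":0,"ty":0,"tz":26,"spin":0,"grip":1},{"tx":0,"ty":0,"tz":10,"spin":0,"grip":1},{"tx":0,"ty":0,"tz":0,"spin":0,"grip":1},{"tx":0,"ty":0,"tz":0,"spin":0,"grip":-1},{"tx":0,"ty":0,"tz":0,"spin":0,"grip":-1},{"tx":0,"ty":0,"tz":0,"spin":0,"grip":-1},{"tx":0,"ty":0,"tz":0,"spin":0,"grip":-1},{"tx":0,"ty":0,"tz":0,"spin":0,"grip":-1}], squeeze=40)

```text
time: 12.9
position: [506.8, 317.2, 16.9]
tool_rot: [3.139, 0.002, 2.466]
contact_force: [0.4, -1.0, 3.6]
gripper_width: 51.1
finger_force: 41.3
```

Request:
step_arm(commands=[{"tx":0,"ty":0,"tz":0,"spin":0,"grip":-1},{"tx":0,"ty":0,"tz":0,"spin":0,"grip":-1},{"tx":0,"ty":0,"tz":0,"spin":0,"grip":-1}])

```text
time: 13.2
position: [506.7, 317.2, 16.9]
tool_rot: [3.139, 0.002, 2.466]
contact_force: [-0.5, -1.7, 5.1]
gripper_width: 50.9
finger_force: 41.3
```

Request:
step_arm(commands=[{"tx":0,"ty":0,"tz":-15,"spin":0,"grip":-1},{"tx":0,"ty":0,"tz":-40,"spin":0,"grip":-1},{"tx":0,"ty":0,"tz":-45,"spin":0,"grip":-1},{"tx":0,"ty":0,"tz":-45,"spin":0,"grip":-1},{"tx":0,"ty":0,"tz":-40,"spin":0,"grip":-1},{"tx":0,"ty":0,"tz":-10,"spin":0,"grip":-1},{"tx":0,"ty":0,"tz":0,"spin":0,"grip":-1},{"tx":0,"ty":0,"tz":0,"spin":0,"grip":-1}])

```text
time: 14.0
position: [504.4, 316.3, 208.1]
tool_rot: [-3.139, -0.001, 2.466]
contact_force: [0.2, -0.2, -3.2]
gripper_width: 50.6
finger_force: 43.1
```

Run:
```python
from plan import *
plan(470.7,-265.7,205,2.96,24)
```

```text
from [504.4 316.3 208.1] 2.466 tilt [-3.139e+00 -1.000e-03] per row mm 24.3
{"tx":-14.1,"ty":-19.8,"tz":0.1,"spin":-0.021},{"tx":-13.7,"ty":-20.1,"tz":0.1,"spin":-0.021},{"tx":-13.2,"ty":-20.4,"tz":0.1,"spin":-0.021},{"tx":-12.8,"ty":-20.6,"tz":0.1,"spin":-0.021},{"tx":-12.4,"ty":-20.9,"tz":0.1,"spin":-0.021},{"tx":-12.0,"ty":-21.1,"tz":0.1,"spin":-0.021},{"tx":-11.5,"ty":-21.4,"tz":0.1,"spin":-0.021},{"tx":-11.1,"ty":-21.6,"tz":0.1,"spin":-0.021},{"tx":-10.6,"ty":-21.8,"tz":0.1,"spin":-0.021},{"tx":-10.2,"ty":-22.1,"tz":0.1,"spin":-0.021},{"tx":-9.7,"ty":-22.3,"tz":0.1,"spin":-0.021},{"tx":-9.3,"ty":-22.5,"tz":0.1,"spin":-0.021},{"tx":-8.8,"ty":-22.6,"tz":0.1,"spin":-0.021},{"tx":-8.3,"ty":-22.8,"tz":0.1,"spin":-0.021},{"tx":-7.9,"ty":-23.0,"tz":0.1,"spin":-0.021},{"tx":-7.4,"ty":-23.1,"tz":0.1,"spin":-0.021},{"tx":-6.9,"ty":-23.3,"tz":0.1,"spin":-0.021},{"tx":-6.4,"ty":-23.4,"tz":0.1,"spin":-0.021},{"tx":-5.9,"ty":-23.6,"tz":0.1,"spin":-0.021},{"tx":-5.5,"ty":-23.7,"tz":0.1,"spin":-0.021},{"tx":-5.0,"ty":-23.8,"tz":0.1,"spin":-0.021},{"tx":-4.5,"ty":-23.9,"tz":0.1,"spin":-0.021},{"tx":-4.0,"ty":-24.0,"tz":0.1,"spin":-0.021},{"tx":-3.5,"ty":-24.0,"tz":0.1,"spin":-0.021},
```

Request:
step_arm(commands=[{"tx":-14.1,"ty":-19.8,"tz":0,"spin":-0.021,"grip":-1},{"tx":-13.7,"ty":-20.1,"tz":0,"spin":-0.021,"grip":-1},{"tx":-13.2,"ty":-20.4,"tz":0,"spin":-0.021,"grip":-1},{"tx":-12.8,"ty":-20.6,"tz":0,"spin":-0.021,"grip":-1},{"tx":-12.4,"ty":-20.9,"tz":0,"spin":-0.021,"grip":-1},{"tx":-12,"ty":-21.1,"tz":0,"spin":-0.021,"grip":-1},{"tx":-11.5,"ty":-21.4,"tz":0,"spin":-0.021,"grip":-1},{"tx":-11.1,"ty":-21.6,"tz":0,"spin":-0.021,"grip":-1},{"tx":-10.6,"ty":-21.8,"tz":0,"spin":-0.021,"grip":-1},{"tx":-10.2,"ty":-22.1,"tz":0,"spin":-0.021,"grip":-1},{"tx":-9.7,"ty":-22.3,"tz":0,"spin":-0.021,"grip":-1},{"tx":-9.3,"ty":-22.5,"tz":0,"spin":-0.021,"grip":-1}])

```text
time: 15.2
position: [487.2, 25.0, 206.7]
tool_rot: [-3.139, -0.006, 2.719]
contact_force: [0.9, -0.7, -3.5]
gripper_width: 51.1
finger_force: 43.1
```

Request:
step_arm(commands=[{"tx":-8.8,"ty":-22.6,"tz":0,"spin":-0.021,"grip":-1},{"tx":-8.3,"ty":-22.8,"tz":0,"spin":-0.021,"grip":-1},{"tx":-7.9,"ty":-23,"tz":0,"spin":-0.021,"grip":-1},{"tx":-7.4,"ty":-23.1,"tz":0,"spin":-0.021,"grip":-1},{"tx":-6.9,"ty":-23.3,"tz":0,"spin":-0.021,"grip":-1},{"tx":-6.4,"ty":-23.4,"tz":0,"spin":-0.021,"grip":-1},{"tx":-5.9,"ty":-23.6,"tz":0,"spin":-0.021,"grip":-1},{"tx":-5.5,"ty":-23.7,"tz":0,"spin":-0.021,"grip":-1},{"tx":-5,"ty":-23.8,"tz":0,"spin":-0.021,"grip":-1},{"tx":-4.5,"ty":-23.9,"tz":0,"spin":-0.021,"grip":-1},{"tx":-4,"ty":-24,"tz":0,"spin":-0.021,"grip":-1},{"tx":-3.5,"ty":-24,"tz":0,"spin":-0.021,"grip":-1}])

```text
time: 16.4
position: [472.9, -265.2, 206.4]
tool_rot: [3.139, -0.006, 2.971]
contact_force: [0.7, 0.1, -3.4]
gripper_width: 50.4
finger_force: 43.1
```

Request:
step_arm(commands=[{"tx":0,"ty":0,"tz":0,"spin":0,"grip":-1},{"tx":0,"ty":0,"tz":0,"spin":0,"grip":-1},{"tx":0,"ty":0,"tz":0,"spin":0,"grip":-1}])

```text
time: 16.7
position: [473.6, -263.9, 207.9]
tool_rot: [3.139, -0.004, 2.97]
contact_force: [0.1, 0.3, -3.2]
gripper_width: 50.4
finger_force: 43.2
```

Run:
```python
from fit import *
from plan import plan
cal=robot.get_calibration("top");robot.grab_frame("top")
print(fit(TRAY,[(getmask("top","tray",(387,181)),cal)],np.array([484,-188,-.18]),45))
plan(470.7,-265.7,75,2.96,6)
```

```text
(array([ 4.82417697e+02, -1.87028244e+02, -1.77325856e-01]), np.float64(0.15832734107971191))
from [ 474.3 -264.   208.9] 2.971 tilt [ 3.14e+00 -2.00e-03] per row mm 22.3
{"tx":0.5,"ty":-0.4,"tz":22.3,"spin":0.002},{"tx":0.5,"ty":-0.4,"tz":22.3,"spin":0.002},{"tx":0.5,"ty":-0.4,"tz":22.3,"spin":0.002},{"tx":0.5,"ty":-0.4,"tz":22.3,"spin":0.002},{"tx":0.5,"ty":-0.4,"tz":22.3,"spin":0.002},{"tx":0.5,"ty":-0.4,"tz":22.3,"spin":0.002},
```

Request:
step_arm(commands=[{"tx":3,"ty":-2,"tz":10,"spin":0.012,"grip":-1},{"tx":0,"ty":0,"tz":30,"spin":0,"grip":-1},{"tx":0,"ty":0,"tz":30,"spin":0,"grip":-1},{"tx":0,"ty":0,"tz":28,"spin":0,"grip":-1},{"tx":0,"ty":0,"tz":20,"spin":0,"grip":-1},{"tx":0,"ty":0,"tz":10,"spin":0,"grip":-1},{"tx":0,"ty":0,"tz":5,"spin":0,"grip":-1},{"tx":0,"ty":0,"tz":0,"spin":0,"grip":-1},{"tx":0,"ty":0,"tz":0,"spin":0,"grip":-1},{"tx":0,"ty":0,"tz":0,"spin":0,"grip":-1}])

```text
time: 17.8
position: [472.3, -267.3, 77.8]
tool_rot: [-3.141, 0.002, 2.958]
contact_force: [-0.9, 0.2, -2.6]
gripper_width: 51.1
finger_force: 43.2
```

Request:
step_arm(commands=[{"tx":1,"ty":1,"tz":4,"spin":0,"grip":-1},{"tx":0,"ty":0,"tz":3,"spin":0,"grip":-1},{"tx":0,"ty":0,"tz":1,"spin":0,"grip":-1},{"tx":0,"ty":0,"tz":0,"spin":0,"grip":-1},{"tx":0,"ty":0,"tz":0,"spin":0,"grip":-1}])

```text
time: 18.3
position: [470.7, -265.6, 68.7]
tool_rot: [3.142, 0.0, 2.958]
contact_force: [-0.3, 0.2, -2.8]
gripper_width: 50.7
finger_force: 43.2
```

Request:
step_arm(commands=[{"tx":0,"ty":0,"tz":1,"spin":0,"grip":-1},{"tx":0,"ty":0,"tz":0,"spin":0,"grip":-1},{"tx":0,"ty":0,"tz":0,"spin":0,"grip":-1}])

```text
time: 18.6
position: [470.6, -265.6, 67.7]
tool_rot: [3.142, -0.0, 2.958]
contact_force: [0.0, -0.0, -3.3]
gripper_width: 50.8
finger_force: 43.2
```

Request:
step_arm(commands=[{"tx":0,"ty":0,"tz":0.7,"spin":0,"grip":-1},{"tx":0,"ty":0,"tz":0,"spin":0,"grip":-1},{"tx":0,"ty":0,"tz":0,"spin":0,"grip":-1}])

```text
time: 18.9
position: [470.6, -265.6, 67.0]
tool_rot: [3.142, -0.0, 2.958]
contact_force: [-0.2, -0.6, -3.1]
gripper_width: 50.9
finger_force: 43.2
```

Request:
step_arm(commands=[{"tx":0,"ty":0,"tz":0.5,"spin":0,"grip":-1},{"tx":0,"ty":0,"tz":0,"spin":0,"grip":-1},{"tx":0,"ty":0,"tz":0,"spin":0,"grip":-1}])

```text
time: 19.2
position: [470.6, -265.6, 66.5]
tool_rot: [3.142, -0.0, 2.958]
contact_force: [0.6, 1.1, -3.2]
gripper_width: 50.9
finger_force: 43.2
```

Request:
step_arm(commands=[{"tx":0,"ty":0,"tz":0.4,"spin":0,"grip":-1},{"tx":0,"ty":0,"tz":0,"spin":0,"grip":-1},{"tx":0,"ty":0,"tz":0,"spin":0,"grip":-1}])

```text
time: 19.5
position: [470.6, -265.6, 66.1]
tool_rot: [-3.142, 0.0, 2.958]
contact_force: [0.0, -0.5, -3.6]
gripper_width: 51.0
finger_force: 43.2
```

Request:
step_arm(commands=[{"tx":0,"ty":0,"tz":0.3,"spin":0,"grip":-1},{"tx":0,"ty":0,"tz":0,"spin":0,"grip":-1},{"tx":0,"ty":0,"tz":0,"spin":0,"grip":-1}])

```text
time: 19.8
position: [470.6, -265.6, 66.0]
tool_rot: [-3.142, 0.0, 2.958]
contact_force: [-0.5, 0.1, -1.0]
gripper_width: 50.7
finger_force: 43.4
```

Request:
step_arm(commands=[{"tx":0,"ty":0,"tz":0.3,"spin":0,"grip":-1},{"tx":0,"ty":0,"tz":0,"spin":0,"grip":-1},{"tx":0,"ty":0,"tz":0,"spin":0,"grip":-1}])

```text
time: 20.1
position: [470.6, -265.6, 65.9]
tool_rot: [-3.141, 0.0, 2.958]
contact_force: [-1.8, 0.4, 5.3]
gripper_width: 51.0
finger_force: 43.9
```

Request:
step_arm(commands=[{"tx":0,"ty":0,"tz":-0.3,"spin":0,"grip":-1},{"tx":0,"ty":0,"tz":0,"spin":0,"grip":0.3},{"tx":0,"ty":0,"tz":0,"spin":0,"grip":0.4},{"tx":0,"ty":0,"tz":0,"spin":0,"grip":0.6},{"tx":0,"ty":0,"tz":0,"spin":0,"grip":0.8},{"tx":0,"ty":0,"tz":0,"spin":0,"grip":0.8},{"tx":0,"ty":0,"tz":-4,"spin":0,"grip":0.8},{"tx":0,"ty":0,"tz":-15,"spin":0,"grip":0.8},{"tx":0,"ty":0,"tz":-30,"spin":0,"grip":0.8},{"tx":0,"ty":0,"tz":-40,"spin":0,"grip":1},{"tx":0,"ty":0,"tz":-40,"spin":0,"grip":1},{"tx":0,"ty":0,"tz":-30,"spin":0,"grip":1}])

```text
time: 21.3
position: [471.2, -265.9, 227.7]
tool_rot: [-3.14, 0.003, 2.958]
contact_force: [0.6, -0.1, -0.3]
gripper_width: 85.6
finger_force: 0.0
```

Request:
step_arm(commands=[{"tx":0,"ty":0,"tz":0,"spin":0,"grip":1},{"tx":0,"ty":0,"tz":0,"spin":0,"grip":1},{"tx":0,"ty":0,"tz":0,"spin":0,"grip":1}])

```text
time: 21.6
position: [469.7, -265.0, 223.7]
tool_rot: [3.141, -0.002, 2.958]
contact_force: [-0.3, -0.5, -0.8]
gripper_width: 85.1
finger_force: 0.0
```

Run:
```python
from vis import *
trayview("t3.png",[485,-188,-.182])
look(470.6,-265.6,2.96,"w5.png",z0=49)
look(500,-110.5,2.95,"w6.png",z0=49)
cal=robot.get_calibration("scene");robot.grab_frame("scene")
print(fit(TRAY,[(getmask("scene","tray",(147,240)),cal)],np.array([484,-188,-.18]),45))
```

```text
0.95 [251.5 173.1  52.7 102.6] [ 464.499 -266.584   84.   ]
0.73 [405.9 176.9  71.1  95.3] [ 497.076 -110.972   84.   ]
[253.564 178.664]
(array([ 470.428, -266.541,    2.927]), np.float64(0.05582582950592041))
0.77 [254.1 171.4  54.9 107.8] [ 463.398 -263.812   84.   ]
[406.544 179.34 ]
(array([ 500.  , -110.5 ,    2.15]), np.float64(1.0))
(array([ 486.424, -188.481,   -0.185]), np.float64(0.16953063011169434))
```

View pics/t3.png

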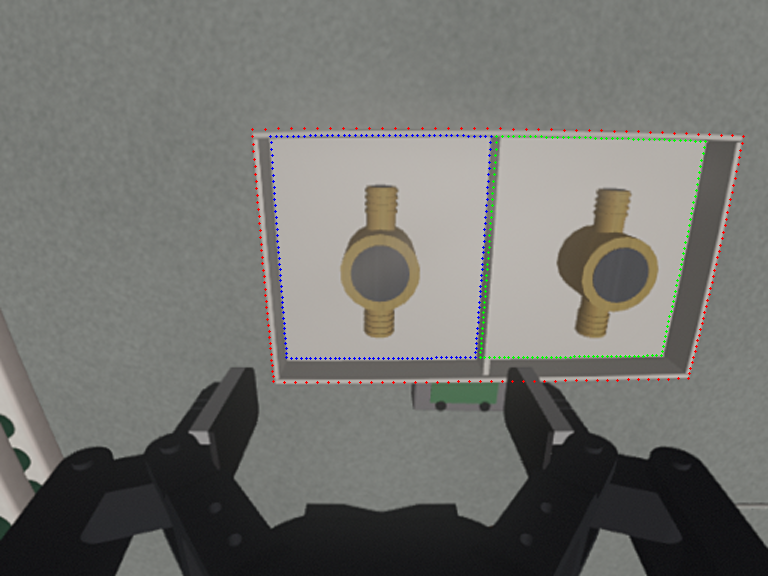

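Both bodies stand upright mid-compartment, at (380,272) and (610,270), and the tray matches its original pose.

```bash
python3 -c "
from rig import robot
print(robot.hand_in())"
```

```text
the job is handed in; nothing more can be done
None
```

I handed the job in at about 22 s: both brass bodies stand upright mid-compartment, each lowered to light contact before release, and the last wrist picture shows the tray in its original place on the scale with no visible tilt.

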